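Lid the clay boxes

TASK

Four open clay boxes stand on the potter's bench among their four lids, which lie grip upwards. Put each lid on the box it was made for, so that it lies flat and fully home on the rim, the square and the oblong lid with their edges in line with the box's. Set the lids down gently without dropping them, leave the boxes standing where they are, and do not knock the gourd or the wooden stamp.

Things in the scene. Friction and masses are not known exactly. Their poses are not given: they have to be found in the camera images.
- box_big_round: The large round open box of terracotta, loose, about 0.45 kg: 55 mm high, 104 mm across its belly, rim 96 mm across outside, mouth 84 mm across. Origin: centre of its underside, z up.
- box_small_round: The small round open box of terracotta, loose, about 0.35 kg: 55 mm high, 74 mm across its belly, rim 66 mm across outside, mouth 54 mm across. Origin: centre of its underside, z up.
- box_square: The square open box of terracotta, loose, about 0.42 kg: 74 x 74 mm outside, 55 mm high, walls 6 mm, mouth 62 x 62 mm. Origin: centre of its underside, x and y along its sides, z up.
- box_oblong: The oblong open box of terracotta, loose, about 0.42 kg: 96 mm (its x) by 60 mm (its y) outside, 55 mm high, walls 6 mm, mouth 84 x 48 mm. Origin: centre of its underside, z up.
- lid_big_round: Lid of the large round box, terracotta, about 0.14 kg: round plate 104 mm across with a plain round knob 18 mm across in the middle. Below the plate a locating foot 8 mm deep, 68 mm across, drops into the box's mouth with 8 mm play all round. Origin: centre of the foot's underside, z up; plate from 8 to 16 mm above it, grip from 16 to 44 mm.
- lid_small_round: Lid of the small round box, terracotta, about 0.08 kg: round plate 74 mm across with a plain round knob 18 mm across in the middle. Below the plate a locating foot 8 mm deep, 38 mm across, drops into the box's mouth with 8 mm play all round. Origin: centre of the foot's underside, z up; plate from 8 to 16 mm above it, grip from 16 to 44 mm.
- lid_square: Lid of the square box, terracotta, about 0.11 kg: square plate 82 x 82 mm with a central bar grip 36 mm (x) by 16 mm (y). Below the plate a locating foot 8 mm deep, 46 x 46 mm, drops into the box's mouth with 8 mm play all round. Origin: centre of the foot's underside, z up; plate from 8 to 16 mm above it, grip from 16 to 44 mm, x and y along its sides; fits in any of the four quarter turns.
- lid_oblong: Lid of the oblong box, terracotta, about 0.12 kg: plate 104 mm (x) by 68 mm (y) with a central bar grip 36 mm (x) by 16 mm (y). Below the plate a locating foot 8 mm deep, 68 mm (x) by 32 mm (y), drops into the box's mouth with 8 mm play all round. Origin: centre of the foot's underside, z up; plate from 8 to 16 mm above it, grip from 16 to 44 mm; fits either way round.
- gourd: Bystander: a small pale wooden gourd ornament, 66 mm tall, 50 mm across, standing loose. Origin: centre of its underside, z up.
- stamp: Bystander: a wooden pattern stamp standing on its 34 x 34 mm square dark foot, round handle 24 mm across, 60 mm tall in all, loose. Origin: centre of its underside, z up.
Mind the look-alikes: they are no part of the job. What is shaped like the lid_square but blue is not meant.

How it is judged:
By the outcome, as a careful person would: the job done as asked, in the order asked, and still so for the second after the job is handed in, with the robot touching nothing.
It also fails if it takes over 104 s, if anything falls off the work surface, if the arm or the gripper's body presses on something with over 40 N, if the wrist force passes 120 N, or if a joint passes its speed limit or range.

ROBOT

A 7-joint arm with a two-finger parallel gripper is mounted at the origin on the work surface. World frame = base frame: x ahead of the robot, y to its left, z up, the work surface at z = 0. Lengths are in mm, angles in rad, forces in N, time in s.
With the tool pointing down it reaches from about 400 to 875 mm from the base axis. Payload 19.3 kg.
Tool frame: the origin (TCP) lies at the very end of the fingers, on their centre line; the grasp point (between the pads) lies 19 mm behind it (grip_point_offset is the z of the grasp point in the tool frame, in mm); z points along the fingers, y is the line along which they close (so a half turn about z gives the same grasp; the last joint's range is limited). The gripper opens to 85 mm and grips with 20 to 120 N. Pads are 22 mm wide; open, the fingers measure 114 mm over their backs; the gripper's body (76 mm by 85 mm) begins 54 mm behind the grasp point. The pads swing forward as they close: fully open they stand 13 mm farther back than shut.
Start: joints at [1.255, 0.521, -0.036, 1.599, 0.021, 1.021, -0.113], TCP at [152.055, -606.213, 231.291] pointing down, gripper open.
Joint ranges: [-2.91, 2.91], [-0.3, 2.13], [-1.5, 1.42], [0.17, 2.43], [-1.26, 4.41], [0.16, 1.93], [-2.52, 2.52]. Speed limits (rad/s): [1.89, 1.89, 2.39, 2.39, 3.01, 3.01, 3.01].

INTERFACE

Orientations are given as a 3x3 rotation matrix whose columns are the frame's x, y, z axes.
In Python, from workcell import movep, movel, goto_joints, open_gripper, clamp, wait, inverse_kinematics, read_state, camera, PlanningError, finish_job, grip_point_offset gives the robot as it stands. Calls block until the motion is done:
- movep(position, orientation): joint-space move of the TCP to a pose.
- movel(position, frame=None, max_speed=150, guard=None): straight line of the TCP; frame=None keeps the orientation; max_speed is the mean speed in mm/s. With guard (N) it stops when the force on the tool has changed by that much, and returns True; else False.
- goto_joints(angles): joint-space move.
- open_gripper() and clamp(): open the fingers fully, or close them until they stop; the grip force is fixed at half the most.
- wait(seconds).
- inverse_kinematics(position, orientation): joint angles nearest the present ones, or None.
- read_state(): the state.
- camera(name): name is "scene" or "top"; returns a dict with "image" (420x560x3 uint8, blue, green, red), "range_z" (420x560 float32, mm along the optical axis (not along the pixel's ray), 0 where there is no reading), "fx", "fy", "cx", "cy" (pixels), "dist_coeffs" ([k1, k2, p1, p2, k3] as OpenCV has them; the pictures are not rectified), "cam_to_world" (4x4, takes a point from camera to world coordinates). Camera axes: x right, y up, looking along -z (the intrinsics and any distortion apply to the point x, -y, -z); pixel columns grow to the right and rows downward; lengths in mm; the calibration is good to about 2 mm. A picture is of the moment at which its call begins.
A pose or a line that the arm cannot do raises PlanningError and nothing moves.
- finish_job(): hands the job in; it is judged then, once.
The state is a dict: "time": time; "qpos": joint angles; "qvel": joint speeds; "joint_efforts": joint torques, N m; "eef_pos": TCP position; "tool_rot": TCP orientation; "ft_force": force on the tool from outside, world axes, zero at the start; "torque": the same for the moment, N m; "finger_gap": finger opening in mm; "gripper_force": force on a finger pad.
Only numpy, scipy, OpenCV 4.12 (cv2) and the standard library are available. Lean on these libraries where they do the work, as an engineer would, in place of code of your own. Each camera call takes 0.05 s, during which the arm holds its last target. There are 200 camera calls.

## Working session

There is one attempt and no reset: what is moved stays moved. The work goes in short steps, each a Python script; the robot and the scene stay as the last script left them, time stands still between calls to the robot, and variables do not carry over. Pictures are saved under pics/ and viewed, at most 14 in all, crops included, and the job is handed in when it is done.

```bash
ls; mkdir -p pics; python3 - <<'E'
from workcell import *
import cv2,numpy as np
for n in ("top","scene"):
    c=camera(n); cv2.imwrite(f"pics/{n}0.png",c["image"]); np.savez(f"{n}0.npz",**{k:np.array(v) for k,v in c.items()})
    print(n,c["fx"],c["fy"],c["cx"],c["cy"],c["dist_coeffs"],np.round(c["cam_to_world"],3).tolist(),(c["range_z"]>0).mean())
s=read_state();print(s["time"],s["tool_rot"],s["finger_gap"],grip_point_offset)
E
```

```text
pics
top 415.8686078280202 415.8686078280202 281.74470741728186 207.7252207598888 [0.03029917 0.         0.         0.         0.        ] [[-0.028, 0.974, -0.227, 282.378], [-1.0, -0.029, 0.001, 62.974], [-0.006, 0.227, 0.974, 1133.283], [0.0, 0.0, 0.0, 1.0]] 0.9961394557823129
scene 379.64481209256724 379.64481209256724 284.1873223131927 221.33306296666132 [0.02931925 0.         0.         0.         0.        ] [[-0.458, -0.722, 0.518, 1189.676], [0.889, -0.378, 0.26, 412.476], [0.008, 0.579, 0.815, 1072.471], [0.0, 0.0, 0.0, 1.0]] 0.9960841836734694
0.1 [[ 9.69946631e-01  2.43317610e-01 -2.71271470e-04]
 [ 2.43317760e-01 -9.69946156e-01  9.60730582e-04]
 [-2.93560506e-05 -9.97862557e-04 -9.99999502e-01]] 85.5126033400964 -18.700000000000003
```

View pics/top0.png

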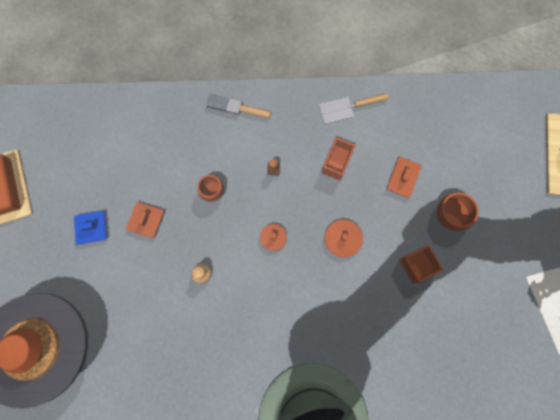

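View pics/scene0.png

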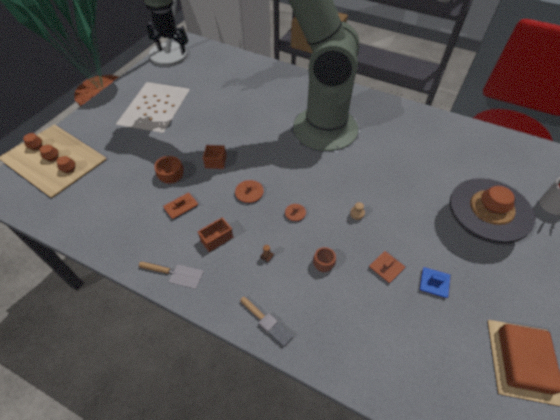

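The top view shows these lid-like things:
- Big round lid (343,238), small round lid (273,237), square red lid (145,220) and oblong lid (404,177).
- The blue square one at (90,228) is the look-alike and must be left. The red brick (8,185), the pot on the wheel (20,350) and the trowels are also no part of the job.

The boxes are big round (457,211), small round (209,187), square (422,264) and oblong (339,158). The gourd is at (201,273) and the stamp at (273,167).

In the scene view the square lid is at (387,267) and the blue one at (435,283).

```bash
cat > vis.py <<'E'
import cv2,numpy as np
SEED={"lid_big_round":(343,238),"lid_small_round":(273,237),"lid_square":(145,220),"lid_oblong":(404,177),
"box_big_round":(457,211),"box_small_round":(209,187),"box_square":(422,264),"box_oblong":(339,158)}
def cloud(c):
    h,w=c["range_z"].shape
    uv=np.stack(np.meshgrid(np.arange(w),np.arange(h)),-1).reshape(-1,1,2).astype(np.float64)
    K=np.array([[c["fx"],0,c["cx"]],[0,c["fy"],c["cy"]],[0,0,1.]])
    n=cv2.undistortPoints(uv,K,np.array(c["dist_coeffs"],float)).reshape(h,w,2)
    d=c["range_z"].astype(float); T=np.array(c["cam_to_world"])
    P=np.stack([n[...,0]*d,-n[...,1]*d,-d],-1)
    ray=np.stack([n[...,0],-n[...,1],-np.ones((h,w))],-1)@T[:3,:3].T
    return P@T[:3,:3].T+T[:3,3],ray,T[:3,3]
def red(im):
    hsv=cv2.cvtColor(im,cv2.COLOR_BGR2HSV)
    return (((hsv[...,0]<14)|(hsv[...,0]>170))&(hsv[...,1]>110)&(hsv[...,2]>25))
def measure(c,name,xy,R=75):
    P,ray,o=cloud(c); lid="lid" in name; zt=16 if lid else 55
    m=red(c["image"])&(np.hypot(P[...,0]-xy[0],P[...,1]-xy[1])<R)&(P[...,2]>(8 if lid else 42))&(P[...,2]<(26 if lid else 68))
    Q=(o+ray*((zt-o[2])/ray[...,2])[...,None])[m][:,:2]   # rays onto the top plane
    z=np.median(P[...,2][m]); Q=Q.astype(np.float32)
    (rc,rs,ra)=cv2.minAreaRect(Q)
    if rs[0]<rs[1]: rs=rs[::-1]; ra+=90
    cc,cr=cv2.minEnclosingCircle(Q)
    return dict(n=int(m.sum()),z=float(z),rect=np.round(rc,1),size=np.round(rs,1),ang=(ra+90)%180-90,circ=np.round(cc,1),r=round(cr,1))
E
python3 - <<'E'
from vis import *
t=dict(np.load("top0.npz"));s=dict(np.load("scene0.npz"))
P=cloud(t)[0]
print("table z",np.median(P[240:300,250:260,2]),np.std(P[240:300,250:260,2]), "scene",np.median(cloud(s)[0][180:200,350:380,2]))
for k,(u,v) in SEED.items():
    xy=np.median(P[v-6:v+7,u-6:u+7].reshape(-1,3),0)[:2]
    for n,c in(("top",t),("scn",s)):
        r=measure(c,k,xy);print(k,n,r["n"],round(r["z"],1),r["rect"],r["size"],round(r["ang"],1),"|",r["circ"],r["r"])
for k,(u,v) in dict(gourd=(201,273),stamp=(273,167)).items(): print(k,P[v,u])
im=t["image"][130:300,110:500]; cv2.imwrite("pics/crop0.png",cv2.resize(im,None,fx=2,fy=2,interpolation=cv2.INTER_CUBIC))
E
```

```text
table z -0.9692671308448553 2.087739073791122 scene -0.5023747465654651
lid_big_round top 1020 14.9 [ 453.9 -101.3] [98.4 97.9] -1.7 | [ 454.2 -101.9] 50.3
lid_big_round scn 440 15.4 [459.9 -99.1] [98.5 96.9] 27.7 | [458.3 -99.1] 50.7
lid_small_round top 475 15.3 [463.2  88.3] [68.6 65.3] -1.7 | [462.5  87.7] 35.2
lid_small_round scn 217 15.6 [467.4  91.8] [65.2 62.8] 27.1 | [466.9  90.3] 35.2
lid_square top 715 15.0 [520.6 437.9] [79.2 78.8] 71.0 | [519.9 437.4] 53.4
lid_square scn 476 16.4 [524.1 441.1] [80.5 77.5] -19.4 | [523.8 440.8] 52.2
lid_oblong top 711 14.8 [ 621.1 -280.9] [100.8  65. ] -24.3 | [ 621.  -281.5] 56.4
lid_oblong scn 370 15.4 [ 626.2 -277.9] [100.9  67.5] -24.9 | [ 625.9 -278.6] 56.1
box_big_round top 341 52.3 [ 512.5 -403.6] [97.6 94.6] 88.2 | [ 512.7 -403.3] 49.9
box_big_round scn 185 51.1 [ 524.1 -399.6] [99.2 95.8] 28.0 | [ 521.2 -399.4] 53.8
box_small_round top 165 52.8 [596.6 255.3] [67.3 62. ] 0.3 | [596.6 256.5] 33.8
box_small_round scn 124 52.4 [607.  262.1] [66.8 61.9] 1.6 | [607.  261.3] 34.5
box_square top 252 52.6 [ 376.2 -296.2] [74.7 70.7] -65.6 | [ 375.7 -296.6] 48.3
box_square scn 136 49.9 [ 387.8 -288.8] [78.9 75.6] 27.9 | [ 386.7 -289.2] 48.6
box_oblong top 203 52.7 [672.9 -97. ] [98.5 55.3] -25.1 | [672.8 -97.2] 54.3
box_oblong scn 224 51.8 [681.8 -92.2] [94.4 65.1] -25.0 | [682.4 -93.7] 55.0
gourd [366.80319223 272.5868371   63.83917368]
stamp [648.47698813  82.97406049  53.23772599]
```

View pics/crop0.png

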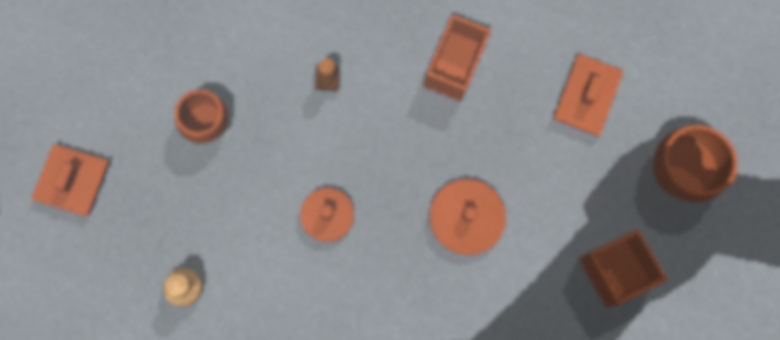

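The crop confirms the choice. The lids in terracotta are square (145,220), small round (273,237), big round (343,238) and oblong (404,177), and the blue one is excluded. I'll tighten the rim fit so the visible side walls don't bias it.

```bash
python3 - <<'E'
from vis import *
t=dict(np.load("top0.npz"));s=dict(np.load("scene0.npz"))
P0=cloud(t)[0]
for k,(u,v) in SEED.items():
    if "lid" in k: continue
    xy=np.median(P0[v-6:v+7,u-6:u+7].reshape(-1,3),0)[:2]
    for n,c in(("top",t),("scn",s)):
        P,ray,o=cloud(c); m=red(c["image"])&(np.hypot(P[...,0]-xy[0],P[...,1]-xy[1])<75)
        for lo,mode in((51.5,"ray"),(48,"xyz")):
            mm=m&(P[...,2]>lo)&(P[...,2]<70)
            Q=((o+ray*((55-o[2])/ray[...,2])[...,None]) if mode=="ray" else P)[mm][:,:2].astype(np.float32)
            rc,rs,ra=cv2.minAreaRect(Q); cc,r=cv2.minEnclosingCircle(Q)
            print(k,n,mode,mm.sum(),np.round(rc,1),np.round(rs,1),round((ra+45)%90-45,1),"|",np.round(cc,1),round(r,1))
# grips of the lids: top face points z 36..52
for k,(u,v) in SEED.items():
    if "box" in k: continue
    xy=np.median(P0[v-6:v+7,u-6:u+7].reshape(-1,3),0)[:2]
    for n,c in(("top",t),("scn",s)):
        P,ray,o=cloud(c); mm=(np.hypot(P[...,0]-xy[0],P[...,1]-xy[1])<40)&(P[...,2]>38)&(P[...,2]<52)
        Q=(o+ray*((44-o[2])/ray[...,2])[...,None])[mm][:,:2].astype(np.float32)
        print(k,n,mm.sum(),Q.mean(0).round(1),[np.round(a,1) for a in cv2.minAreaRect(Q)])
E
```

```text
box_big_round top ray 191 [ 513.8 -406.4] [92.1 92. ] -1.8 | [ 513.9 -406. ] 47.9
box_big_round top xyz 258 [ 514.5 -406.7] [94.  93.4] -2.8 | [ 513.4 -404.6] 49.6
box_big_round scn ray 81 [ 519.4 -402.8] [93.9 89.8] 36.2 | [ 518.4 -403. ] 49.2
box_big_round scn xyz 124 [ 517.7 -404. ] [96.6 90.5] 36.3 | [ 517.5 -405.4] 50.3
box_small_round top ray 100 [598.9 257.4] [59.6 62.8] 43.6 | [598.  256.1] 32.3
box_small_round top xyz 137 [598.4 256.3] [61.9 63.2] -26.9 | [599.1 256.8] 32.6
box_small_round scn ray 75 [604.9 259.8] [63.7 58.6] 22.9 | [604.6 260.9] 32.4
box_small_round scn xyz 101 [604.9 258.4] [62.1 61.2] 24.4 | [605.1 260.6] 32.6
box_square top ray 157 [ 376.6 -297.3] [70.7 72.5] 24.4 | [ 376.6 -296.9] 48.3
box_square top xyz 211 [ 376.5 -297.4] [71.2 73.3] 24.5 | [ 376.5 -297.5] 48.4
box_square scn ray 53 [ 383.2 -291.2] [68.7 72.9] 27.9 | [ 383.3 -292.1] 44.5
box_square scn xyz 87 [ 381.  -291.9] [77.5 72.6] 21.7 | [ 382.5 -293.7] 45.8
box_oblong top ray 137 [674.7 -97.9] [55.3 94.6] -25.1 | [674.7 -98. ] 52.4
box_oblong top xyz 171 [675.3 -98.1] [55.3 95.5] -25.1 | [675. 
[... 250 characters left out ...]
p.float64(86.3)]
lid_big_round scn 17 [457.2 -97.8] [array([457.4, -96.7]), array([18.9, 14.2]), np.float64(30.5)]
lid_small_round top 34 [462.   88.7] [array([462.5,  88.9]), array([13.3, 16.1]), np.float64(88.8)]
lid_small_round scn 20 [465.9  91.6] [array([465.2,  92.3]), array([16. , 16.6]), np.float64(85.1)]
lid_square top 73 [520.9 438.1] [array([520.6, 437.4]), array([16.8, 34.6]), np.float64(71.1)]
lid_square scn 57 [523.9 441.2] [array([524.3, 440.8]), array([15., 39.]), np.float64(71.3)]
lid_oblong top 72 [ 620.7 -282.1] [array([ 620.7, -282.3]), array([15.7, 35.4]), np.float64(63.1)]
lid_oblong scn 43 [ 625.  -279.8] [array([ 625.8, -279.5]), array([17.9, 35. ]), np.float64(63.1)]
```

```bash
cat > arm.py <<'E'
from workcell import *
import numpy as np
def rot(a):  # tool pointing down, closing line (y) at angle a (deg)
    a=np.radians(a); y=np.array([np.cos(a),np.sin(a),0]); z=np.array([0,0,-1.])
    return np.stack([np.cross(y,z),y,z],1)
def best(p,angles):  # reachable yaw with the last joints nearest mid-range / present pose
    q0=np.array(read_state()["qpos"]); c=[]
    for a in angles:
        q=inverse_kinematics(p,rot(a))
        if q is not None: c.append((np.abs(np.array(q)-q0).max()+0.3*abs(q[6]),a))
    return rot(min(c)[1])
UP=170
def job(lid,la,box,ba):
    L=lambda z:[*lid,z]; B=lambda z:[*box,z]
    R=best(L(UP),la); movep(L(UP),R); movel(L(45)); 
    hit=movel(L(20),max_speed=60,guard=15); clamp(); s=read_state()
    print("pick hit",hit,"gap",s["finger_gap"],"F",s["gripper_force"],"t",s["time"])
    if s["finger_gap"]<10: open_gripper(); movel(L(UP)); return False
    movel(L(UP)); R=best(B(UP),ba); movep(B(UP),R); movel(B(75))
    print("gap",read_state()["finger_gap"],"ft",np.round(read_state()["ft_force"],1))
    hit=movel(B(62),max_speed=20,guard=4); s=read_state()
    print("contact",hit,"z",s["eef_pos"],"ft",np.round(s["ft_force"],1))
    open_gripper(); movel(B(UP)); print("t",read_state()["time"]); return True
E
python3 - <<'E'
from arm import *
A=list(range(-180,180,15))
job((456,-100),A,(516.5,-404.5),A)
from vis import *
for n in("top","scene"):
    c=camera(n); cv2.imwrite(f"pics/{n}1.png",c["image"]);np.savez(f"{n}1.npz",**{k:np.array(v) for k,v in c.items()})
    P,ray,o=cloud(c); m=red(c["image"])&(np.hypot(P[...,0]-516,P[...,1]+404)<75)&(P[...,2]>57)&(P[...,2]<74)
    Q=(o+ray*((63-o[2])/ray[...,2])[...,None])[m][:,:2].astype(np.float32)
    print(n,m.sum(),np.median(P[...,2][m]),cv2.minAreaRect(Q),cv2.minEnclosingCircle(Q))
E
```

```text
pick hit False gap 16.018999044363696 F 58.34299564361572 t 4.4167
gap 16.378815174670972 ft [-0.3 -0.5 -1.3]
contact True z [ 516.66650867 -404.69354619   67.28905194] ft [-1.2 -0.4  8.6]
t 9.5167
top 1059 61.961052447059956 ((514.808837890625, -403.6642761230469), (100.95540618896484, 96.77718353271484), 88.39586639404297) ((515.6797485351562, -403.2946472167969), 51.307613372802734)
scene 407 61.850595766137076 ((520.1265258789062, -401.33612060546875), (100.59175109863281, 92.47713470458984), 38.32266616821289) ((521.4200439453125, -401.5867614746094), 51.989776611328125)
```

Everything matches: contact came at z 67.3, where a seated lid should meet the rim, and the lid's measured centre agrees with the box's to about 2.5 mm. Next are the other three, with a small calibration correction.

```bash
python3 - <<'E'
from arm import *
A=list(range(-180,180,15))
job((623,-281),[65,-115],(676.5,-97.8),[65,-115]) and \
job((522,438.5),[71,-109],(378.7,-296),[24.5,114.5,-65.5,-155.5]) and \
job((464,89),A,(600.8,257.2),A)
movep([400,-450,300],best([400,-450,300],A))
from vis import *
for n in("top","scene"):
    c=camera(n); cv2.imwrite(f"pics/{n}2.png",c["image"]);np.savez(f"{n}2.npz",**{k:np.array(v) for k,v in c.items()})
    P,ray,o=cloud(c)
    for k,b in dict(big=(516,-404),obl=(676,-98),sq=(379,-296),small=(601,257)).items():
        for lab,zl,zh,zp in(("plate",57,74,63),("wall",20,48,35)):
            m=red(c["image"])&(np.hypot(P[...,0]-b[0],P[...,1]-b[1])<75)&(P[...,2]>zl)&(P[...,2]<zh)
            if m.sum()<10: continue
            Q=(o+ray*((63-o[2])/ray[...,2])[...,None])[m][:,:2] if lab=="plate" else P[m][:,:2]
            r=cv2.minAreaRect(Q.astype(np.float32)); print(n,k,lab,m.sum(),round(np.median(P[...,2][m]),1),np.round(r[0],1),np.round(r[1],1),round((r[2]+45)%90-45,1))
i=cv2.imread("pics/top2.png")[130:300,110:500]; cv2.imwrite("pics/crop2.png",cv2.resize(i,None,fx=2,fy=2,interpolation=cv2.INTER_CUBIC))
i=cv2.imread("pics/scene2.png")[120:300,140:430]; cv2.imwrite("pics/crop2s.png",cv2.resize(i,None,fx=2.7,fy=2.7,interpolation=cv2.INTER_CUBIC))
E
```

```text
pick hit False gap 14.867944950815629 F 58.85354697704315 t 12.775
gap 14.73822111943987 ft [-0.4 -0.  -0.1]
contact True z [676.74334839 -97.88657155  67.1561141 ] ft [-3.2 -0.1 10.8]
t 17.4917
pick hit False gap 14.755748308077928 F 59.67311382293701 t 21.6917
gap 14.89655688988689 ft [ 0.1  0.1 -1. ]
contact True z [ 378.81847917 -296.24283858   67.16854934] ft [-2.3  0.6 10.3]
t 28.25
pick hit False gap 16.238603519062647 F 58.4119713306427 t 31.9083
gap 16.079068044622282 ft [ 0.5 -0.6 -0.6]
contact True z [601.03459917 257.2139345   67.17621681] ft [-0.3 -2.1  7. ]
t 36.7
top big plate 1111 61.9 [ 516.2 -403.5] [101.4  99.5] -1.6
top big wall 119 38.0 [ 494.5 -380.7] [92.6 33.1] 37.7
top obl plate 743 61.9 [675.4 -96.7] [ 64.  103.5] -25.3
top obl wall 54 33.5 [633.7 -77.4] [51.3  2.3] -24.6
top sq plate 857 62.0 [ 380.7 -293.1] [80.1 80.2] 24.0
top sq wall 48 27.8 [ 364.8 -265.3] [69.2  3.3] 23.0
top small plate 486 61.8 [599.9 256.4] [69.2 70. ] 43.6
top small wall 27 42.9 [578.2 246.9] [17.5 60.3] 26.0
scene big plate 411 61.6 [ 520.9 -398.7] [ 97.  100.6] -0.2
scene big wall 141 35.8 [ 534.4 -380.5] [44.3 97.2] -34.6
scene obl plate 473 62.7 [680.1 -92.8] [ 69.3 101.9] -25.5
scene obl wall 132 33.1 [699.5 -81.1] [42.6 99.8] 34.9
scene sq plate 276 62.0 [ 385.7 -289.8] [78.9 81.1] 27.9
scene sq wall 96 33.6 [ 397.2 -272.8] [43.5 86.9] -31.1
scene small plate 326 63.0 [606.  259.3] [71.  64.6] 22.8
scene small wall 44 40.0 [625.8 264.6] [20.5 59.7] 11.6
```

View pics/crop2.png

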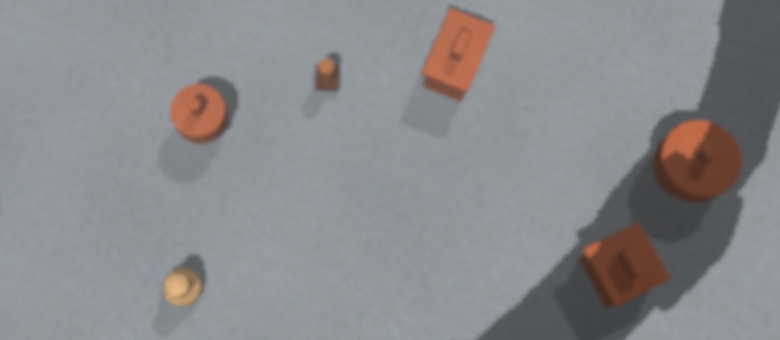

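View pics/crop2s.png

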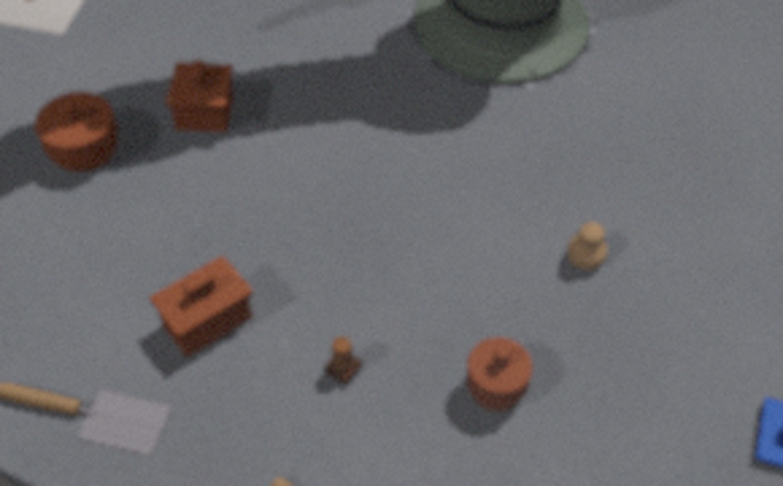

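The pictures show all four lids seated in the crop: square (625,262), big round (698,160), oblong (459,50) and small round (199,110). Every plate top reads 62 mm, and every contact came at the seated height. The square and oblong edges are within about 1° of their boxes, and the gourd, stamp and boxes have not moved. Handing in.

```bash
python3 -c "
from workcell import *
print(finish_job(),read_state()['time'])"
```

```text
the job is handed in; nothing more can be done
the job is handed in; nothing more can be done
```

All four lids are on their own boxes, lying flat on the rims with the square and oblong edges in line, and the job was handed in after roughly 40 s of the 104 s allowed; the result has not been reported back.

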